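# Move the pickle pot to the cooling ring

### The arm

A 7-joint arm with a two-finger parallel gripper is mounted at the origin on the work surface. World frame = base frame: x ahead of the robot, y to its left, z up, the work surface at z = 0. Lengths are in m, angles in degrees, forces in N, time in s.
With the tool pointing down it reaches from about 0.4 to 0.9 m from the base axis. Payload 5.6 kg.
Tool frame: the origin (TCP) lies midway between the tips of the shut fingers; the grasp point (between the pads) lies arm.grip_depth behind it (arm.grip_depth is the distance from the TCP to the grasp point, in m); z points along the fingers, y is the line along which they close (so a half turn about z gives the same grasp; the last joint's range is limited). The gripper opens to 92 mm and grips with 3 to 60 N. Pads are 20 mm wide; open, the fingers measure 128 mm over their backs; the gripper's body (75 mm by 189 mm) begins 69 mm behind the grasp point.
Start: joints at [-69.958, 26.786, -0.665, 91.828, 0.344, 61.387, -3.226], TCP at [0.249, 0.6, 0.215] pointing down, gripper open.
Joint ranges: [-144.91, 144.91], [-17.63, 115.5], [-89.93, 88.59], [15.96, 139.68], [-74.01, 254.01], [8.47, 105.57], [-167.45, 167.45]. Speed limits (degrees/s): [147.25, 147.25, 180, 180, 180, 180, 180].

### API

Orientations are given as [roll, pitch, yaw] about the fixed x, y, z axes, in that order (R = Rz(yaw) Ry(pitch) Rx(roll)).
In Python, from plant import arm gives the robot as it stands.
- The arm moves only by the tool servo_tool, never from a script. Its argument "commands" is a list of rows, each a list of 7 numbers: the shift along the tool's x, y, z in mm, then the turn, a rotation vector about the tool's x, y, z in degrees, then the opening, from -1 (shut) to 1 (fully open). In form: [[x, y, z, wx, wy, wz, claw], ...]. A call has 1 to 8 rows; each row is the pose to reach, as a shift and turn from the pose commanded when the call began, along the tool's axes at that moment; what a row does not reach only later rows make up. A row lasts 1/8 s, in which the tool goes at most 62.5 mm and 10.7 degrees, less where a joint would pass 70% of its speed; a pose out of reach is approached as far as the arm can. A call with a gripper value outside its range is refused whole. The fingers move at their own pace and stop on an object; "force" is the grip in N (left out, the last holds). Time passes only in rows, so rows that repeat a pose let the fingers close. It gives the time, the measured TCP pose, the force, the opening and the grip force at its end, in the units of the state.
- arm.get_state(): the state, without advancing time (a new reading comes with each control period).
- arm.snapshot(name): name is "scene" or "top"; returns a dict with "img" (384x512x3 uint8, red, green, blue), "range_z" (384x512 float32, m along the optical axis (not along the pixel's ray), 0 where there is no reading), "camera_matrix" (3x3 intrinsics, pixels), "dist" ([k1, k2, p1, p2, k3] as OpenCV has them; the pictures are not rectified), "rvec" (rotation vector, rad) and "tvec" (3), from world to camera coordinates, as OpenCV has them. Camera axes: x right, y down, z forward; pixel columns grow to the right and rows downward; lengths in m; the calibration is good to about 2 mm. A picture is of the moment at which its call begins.
- arm.sign_off(): hands the job in; it is judged then, once.
Trained networks look in a picture, given as the dict that the camera call returned (one of the last four; its "shot" number tells which), for a name from the list of things; names that differ only in an ending like _2 or _b are one class to them, and where a whole thing is asked for, a point or a joint stands for the part that bears it (a point fixed in the world has none). Each returns a list of dicts, best first, with "score" (0 to 1); they miss things now and then, are a little off and sometimes report something else, mostly with a low value. They report only what shows in the picture. A call takes as long as a camera call. They do not tell look-alikes from the thing itself.
- arm.masks_of(label, picture): "mask" (384x512 bool, what is visible of it) and "box" ([centre column, centre row, width, height] in pixels, round what is visible of it).
- arm.tip_of(label, picture): "point" ([column, row] in pixels: a listed point, or the origin of a listed thing).
The state is a dict: "clock": time; "joint_pos": joint angles; "joint_velocities": joint speeds; "tau": joint torques, N m; "eef_pos": TCP position; "eef_rot": TCP orientation; "contact_force": force on the tool from outside, world axes, zero at the start; "torque": the same for the moment, N m; "grip_width": finger opening in m; "gripper_force": force on a finger pad.
Only numpy, scipy, OpenCV 4.12 (cv2) and the standard library are available. Lean on these libraries where they do the work, as an engineer would, in place of code of your own. Each camera call takes 0.05 s, during which the arm holds its last target. There are 200 camera calls.

### The job

The pickle pot has to go from the orange ring onto the blue cooling ring of the warming plate, where the wax kettle now stands. First slide the kettle across to the empty white ring, then slide the pot onto the blue ring, each ending upright with its base wholly inside the ring. Slide them along the glass without lifting or tipping them or letting them bump one another, and leave the bowl, jar, brick and brush around them where they are.

Things in the scene. Friction and masses are not known exactly. Their poses are not given: they have to be found in the camera images.
- plate: Black glass-topped warming plate in an aluminium frame, fixed on the bench: 360 mm (x) by 420 mm (y), 45 mm high, smooth flat top. Origin: centre of its underside, on the bench; z up. It stands somewhere different, and turned a little, each time.
- pot: Copper pickle pot (mm): base 100 diameter, wall 104; steel lid 110, fixed to the pot, top at 67 high. Two brass ears at 47 high along its own +x and -x, reaching 71 from the axis. Black knob at the lid's centre, 28 diameter, from 78 to 102 above the base, on a thin neck. About 0.7 kg. Origin: centre of the underside; z up.
- kettle: Small steel wax kettle (mm): base 104 diameter, body 112 at its widest, closed top at 57 high with a button to 63. Spout along its own +x, reaching 87 from the axis. Fixed red handle across the top: straight bar 92 long (x), 15 wide (y), from 83 to 101 above the base, on posts at x = +37 and -37, open below. About 0.5 kg. Origin: centre of the underside; z up.
- mark_orange: Orange ring painted on the plate's glass (flat, no height): inner diameter 140 mm, outer 152 mm; the pot starts here. Which corner of the three-ring triangle (sides about 190 mm) it takes changes. Origin: ring centre, on the glass surface; z up.
- mark_blue: Blue ring painted on the plate's glass (flat, no height): inner diameter 140 mm, outer 152 mm; the kettle starts here. Which corner of the three-ring triangle (sides about 190 mm) it takes changes. Origin: ring centre, on the glass surface; z up.
- mark_white: White ring painted on the plate's glass (flat, no height): inner diameter 140 mm, outer 152 mm; empty at the start. Which corner of the three-ring triangle (sides about 190 mm) it takes changes. Origin: ring centre, on the glass surface; z up.
- flux_dish: Small white ceramic bowl, 52 wide, 22 high, on a far corner of the warming plate (sizes in mm). Bystander: leave alone. Origin: centre of its underside.
- flux_jar: Small amber glass jar with a green cap, 42 wide, 50 high, on the other far corner of the plate (sizes in mm). Bystander: leave alone. Origin: centre of its underside.
- firebrick: Pale soldering brick 150 x 100 x 30, on the bench beside the plate's left edge (sizes in mm). Bystander: leave alone. Origin: centre of its underside.
- brush: Brush 170 long lying on the bench beside the plate's right edge (sizes in mm). Bystander: leave alone. Origin: about the middle of its length.
Not all that is in view belongs to the job. Leave any pink or turquoise look-alike of the pot alone.

How it is judged (in metres and radians):
On the way, in this order (a step that is already met when the one before it is completed fails the run):
1. the kettle stands inside the white ring (horizontal distance between kettle and mark_white below 0.018 m), for 0.2 s.
2. then the pot stands inside the blue ring (horizontal distance between pot and mark_blue below 0.02 m), for 0.2 s.
At the end, for the whole second after the job is handed in: The kettle stands upright and still on the glass with its base wholly inside the white ring (within 18 mm of the ring's centre), and the pot upright and still on the glass with its base wholly inside the blue ring (within 20 mm of its centre) (horizontal distance between kettle and mark_white below 0.018 m and horizontal distance between pot and mark_blue below 0.02 m and linear speed of each of kettle, pot below 0.02 m/s and angle between each of kettle, pot's own z axis and vertical below 0.06 rad and z of kettle in the frame of plate between 0.042 and 0.048 m and z of pot in the frame of plate between 0.042 and 0.048 m); the robot touches nothing.
It fails at once if the pot or the kettle is lifted off the glass (more than 7 mm) or tipped (more than about 14 degrees) (z of any of pot, kettle in the frame of plate above 0.052 m or angle between any of pot, kettle's own z axis and vertical above 0.25 rad).
It fails at once if the pot and the kettle bump one another (contact force between pot and kettle above 1 N).
It fails at once if the bowl, jar, brick or brush is moved by more than 15 mm (distance of any of flux_dish, flux_jar, firebrick, brush from where it was at the start of the episode above 0.015 m).
It also fails if it takes over 56 s, if anything falls off the work surface, if the arm or the gripper's body presses on something with over 40 N, if the wrist force passes 120 N, or if a joint passes its speed limit or range.

## Working session

There is one attempt and no reset: what is moved stays moved. The work goes in short steps, Python scripts to look and compute and a tool call to move; the robot and the scene stay as the last step left them, time stands still between calls to the robot, and variables do not carry over. Pictures are saved under pics/ and viewed, at most 10 in all, crops included, and the job is handed in when it is done.

Besides the shell and the picture viewer there is one more tool, called after ">>>" by a JSON object that holds its "method" and its "body". servo_tool: Moves the arm, as the interface text tells. Its arguments: {"type":"object","properties":{"commands":{"type":"array"},"force":{"type":"number"}},"required":["commands"]}

```bash
mkdir -p pics; ls
cat > h.py <<'E'
import numpy as np, cv2
from plant import arm
def snap(n): return arm.snapshot(n)
def ray(s,px):
    K=np.array(s["camera_matrix"]);d=np.array(s["dist"])
    u=cv2.undistortPoints(np.array(px,float).reshape(-1,1,2),K,d).reshape(-1,2)
    R=cv2.Rodrigues(np.array(s["rvec"],float))[0];t=np.array(s["tvec"],float).ravel()
    return R,t,np.c_[u,np.ones(len(u))]
def at_z(s,px,z):
    R,t,r=ray(s,px);c=-R.T@t;w=r@R
    return c+w*((z-c[2])/w[:,2])[:,None]
def cloud(s,mask):
    v,u=np.nonzero(mask&(s["range_z"]>0))
    R,t,r=ray(s,np.c_[u,v]);p=r*s["range_z"][v,u][:,None]
    return (p-t)@R
def save(s,f,crop=None,k=1):
    im=s["img"][...,::-1]
    if crop: x0,y0,x1,y1=crop; im=im[y0:y1,x0:x1]
    cv2.imwrite("pics/"+f,cv2.resize(im,None,fx=k,fy=k))
E
python3 - <<'E'
from h import *
st=arm.get_state();print(st["clock"],st["eef_pos"],st["eef_rot"],arm.grip_depth)
T=snap("top");S=snap("scene")
im=np.vstack([T["img"],S["img"]])[...,::-1]
cv2.imwrite("pics/a.png",cv2.resize(np.hstack([T["img"],S["img"]])[...,::-1],(800,300)))
save(T,"top.png",k=1.5)
for s,n in((T,"top"),(S,"scene")):
  for l in("plate","pot","kettle","mark_orange","mark_blue","mark_white","flux_dish","flux_jar"):
    for m in arm.masks_of(l,s)[:3]:
      c=cloud(s,m["mask"]);print(n,l,round(m["score"],2),np.round(m["box"]),np.round(np.median(c,0),3),np.round(c[:,2].max(),3) if len(c) else"")
    for m in arm.tip_of(l,s)[:2]: print("   tip",round(m["score"],2),np.round(m["point"],1),np.round(at_z(s,[m["point"]],.045),3))
E
```

```text
pics
0.0 [0.24864838 0.59992769 0.2136471 ] [-1.79900251e+02  7.54711652e-03  1.57487257e+02] 0.0187
top plate 0.69 [300. 163. 177. 149.] [ 0.608 -0.083  0.045] 0.096
   tip 0.97 [301.6 161.7] [[ 0.593 -0.084  0.045]]
top pot 0.98 [173. 285.  54.  44.] [0.27  0.264 0.065] 0.106
top pot 0.91 [271. 192.  49.  44.] [0.497 0.002 0.109] 0.152
top pot 0.8 [136. 214.  48.  55.] [0.458 0.366 0.065] 0.107
   tip 0.75 [176.8 281.4] [[0.278 0.255 0.045]]
   tip 0.65 [270.2 194.9] [[0.503 0.005 0.045]]
top kettle 0.97 [294. 118.  39.  57.] [ 0.679 -0.056  0.098] 0.152
top kettle 0.48 [273. 196.  56.  54.] [0.49  0.    0.046] 0.11
   tip 0.61 [290.8 128.8] [[ 0.688 -0.058  0.045]]
top mark_orange 0.89 [272. 194.  58.  59.] [0.485 0.004 0.046] 0.112
   tip 0.96 [295. 130.] [[ 0.684 -0.069  0.045]]
top mark_white 0.7 [343. 181.  57.  58.] [ 0.537 -0.187  0.046] 0.052
   tip 0.58 [341.  177.7] [[ 0.546 -0.19   0.045]]
   tip 0.22 [343.4 100.3] [[ 0.771 -0.211  0.045]]
top flux_dish 0.5 [233. 120.  25.  15.] [0.71  0.108 0.059] 0.071
   tip 0.62 [232.4 123.1] [[0.708 0.104 0.045]]
top flux_jar 0.63 [
[... 721 characters left out ...]
1.  19.  24.] [ 0.773 -0.2    0.081] 0.099
   tip 0.56 [248.8 180.4] [[ 0.499 -0.011  0.045]]
scene mark_blue 0.9 [189. 207.  55.  38.] [ 0.707 -0.034  0.045] 0.051
   tip 0.62 [248.2 182.2] [[ 0.506 -0.007  0.045]]
scene mark_white 0.61 [197. 162.  45.  30.] [ 0.537 -0.188  0.045] 0.051
   tip 0.84 [200.6 161.5] [[ 0.532 -0.177  0.045]]
scene flux_dish 0.67 [226. 240.  21.  19.] [0.701 0.101 0.058] 0.069
   tip 0.61 [225.5 241.4] [[0.704 0.098 0.045]]
scene flux_jar 0.64 [127. 190.  16.  24.] [ 0.775 -0.201  0.083] 0.099
scene flux_jar 0.28 [123. 169.  54.  32.] [ 0.708 -0.36   0.016] 0.024
   tip 0.54 [127.8 196.7] [[ 0.77  -0.217  0.045]]
   tip 0.52 [249.2 182.4] [[ 0.504 -0.004  0.045]]
```

View pics/top.png

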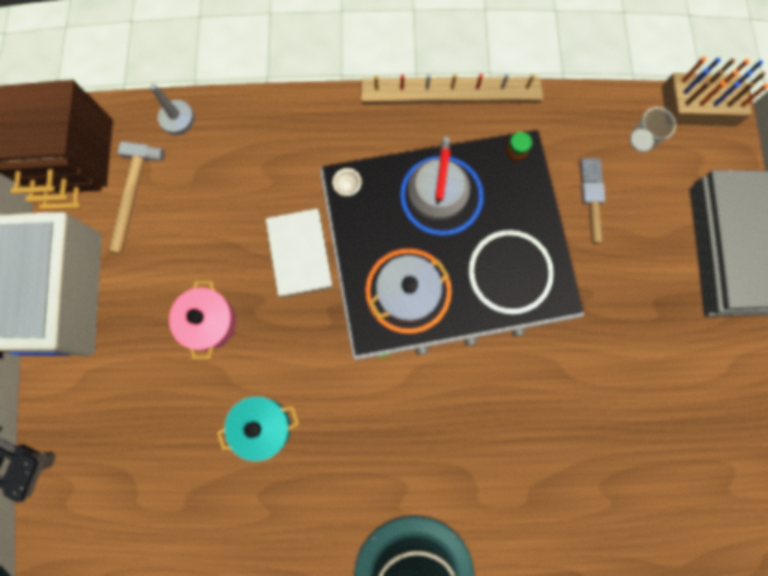

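View pics/a.png

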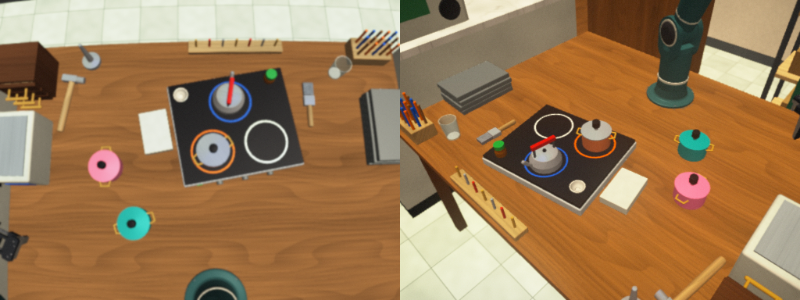

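The top view shows three candidates for the pot: a steel lid on copper at about (273,191) on the orange ring, a pink one at (133,212) and a turquoise one at (171,287). The steel and copper one on the orange ring fits the description. The kettle with the red handle is at (294,125) on the blue ring. The white ring at (341,181) is empty. Next I'll measure precisely and confirm with a crop.

```bash
cat >> h.py <<'E'
def circ(p):
    from scipy.optimize import least_squares
    f=lambda q:np.hypot(p[:,0]-q[0],p[:,1]-q[1])-q[2]
    r=least_squares(f,[*p[:,:2].mean(0),.07],loss="soft_l1",f_scale=.003);return r.x,np.sqrt(np.mean(r.fun**2))
def rings(s):
    h=cv2.cvtColor(s["img"],cv2.COLOR_RGB2HSV).astype(int);H,Sa,V=h[...,0],h[...,1],h[...,2]
    ms=dict(orange=(H>5)&(H<20)&(Sa>150)&(V>120),blue=(H>100)&(H<125)&(Sa>120)&(V>70),white=(Sa<50)&(V>150))
    z0={"orange":(.497,.002),"blue":(.688,-.062),"white":(.54,-.185)}
    out={}
    for k,m in ms.items():
        v,u=np.nonzero(m);p=at_z(s,np.c_[u,v],.045)
        d=np.hypot(*(p[:,:2]-z0[k]).T);p=p[(d<.095)&(d>.05)]
        out[k]=(circ(p),len(p))
    return out
def objs(s):
    h=cv2.cvtColor(s["img"],cv2.COLOR_RGB2HSV).astype(int)
    red=((h[...,0]<6)|(h[...,0]>174))&(h[...,1]>150)&(h[...,2]>90)
    c=cloud(s,np.ones(red.shape,bool)&(s["range_z"]>0))
    ok=(s["range_z"]>0);col=red[ok];gray=s["img"].max(-1)[ok]
    box=(c[:,0]>.35)&(c[:,0]<.85)&(c[:,1]>-.3)&(c[:,1]<.15)
    r=c[box&col&(c[:,2]>.12)&(c[:,2]<.16)]
    top=r[r[:,2]>.138]
    (cx,cy),(a,b),_=cv2.minAreaRect(top[:,:2].astype(np.float32))
    e=np.linalg.eigh(np.cov(top[:,:2].T))[1][:,1]
    print("handle n",len(top),"ctr",np.round([cx,cy],4),"mean",np.round(top.mean(0),4),"size",np.round([a,b],3),"ang",round(np.degrees(np.arctan2(e[1],e[0])),1))
    k=c[box&~col&(c[:,2]>.135)&(c[:,2]<.16)&(gray<90)]
    k=k[np.hypot(*(k[:,:2]-np.median(k[:,:2],0)).T)<.03]
    print("knob n",len(k),"mid",np.round((k.min(0)+k.max(0))/2,4),"mean",np.round(k.mean(0),4),"ext",np.round(np.ptp(k,axis=0),3))
    l=c[box&~col&(c[:,2]>.104)&(c[:,2]<.12)]
    l=l[np.hypot(*(l[:,:2]-np.median(k[:,:2],0)).T)<.065]
    print("lid n",len(l),"mid",np.round((l.min(0)+l.max(0))/2,4),"ext",np.round(np.ptp(l,axis=0),3))
E
python3 - <<'E'
from h import *
for n in("top","scene"):
    s=snap(n);print(n)
    for k,v in rings(s).items(): print(k,np.round(v[0][0],4),round(v[0][1],4),v[1])
    objs(s)
    if n=="top": save(s,"crop.png",(215,80,395,245),4); print(-cv2.Rodrigues(s["rvec"])[0].T@np.ravel(s["tvec"]))
E
```

```text
top
orange [ 5.074e-01 -4.000e-04  7.280e-02] 0.0034 669
blue [ 0.6865 -0.067   0.0736] 0.0036 651
white [ 0.5382 -0.188   0.0729] 0.0028 575
handle n 162 ctr [ 0.6902 -0.0599] mean [ 0.6908 -0.0593  0.146 ] size [0.013 0.092] ang 170.1
knob n 84 mid [0.5003 0.0024 0.148 ] mean [0.4996 0.0023 0.1472] ext [0.025 0.022 0.008]
lid n 1335 mid [0.5004 0.002  0.1106] ext [0.109 0.107 0.013]
[0.3269803  0.04503632 1.11162758]
scene
orange [ 0.5042 -0.0019  0.0734] 0.0114 376
blue [ 0.6846 -0.0694  0.073 ] 0.0025 289
white [ 0.5372 -0.1897  0.0728] 0.0012 104
handle n 190 ctr [ 0.691  -0.0607] mean [ 0.6928 -0.0584  0.1439] size [0.02  0.091] ang 170.3
knob n 69 mid [0.5031 0.0017 0.1428] mean [0.505  0.0042 0.1439] ext [0.025 0.025 0.014]
lid n 723 mid [0.5008 0.0013 0.1099] ext [0.111 0.11  0.012]
```

View pics/crop.png

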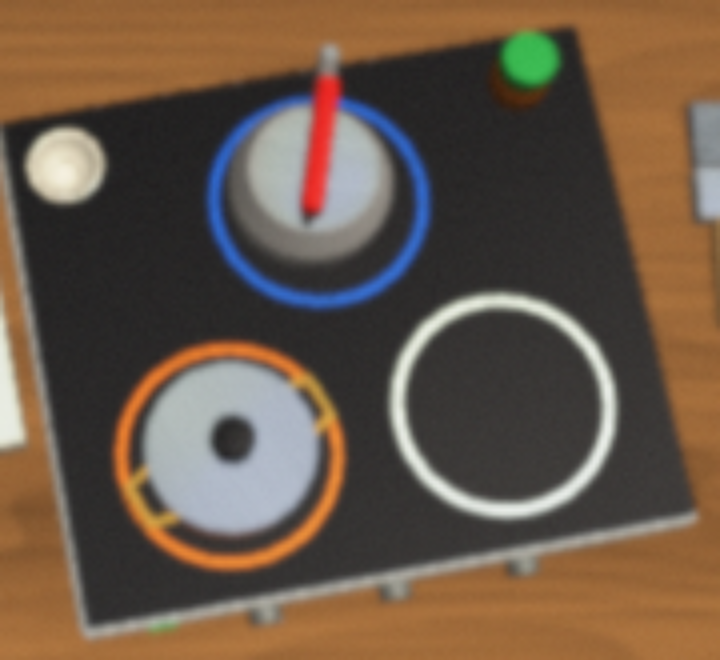

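The crop confirms it: steel lid, copper body and brass ears on the orange ring at about (273,190), and the kettle on blue with its spout pointing away from the robot. Both cameras agree within about 2 mm, and the sizes and heights fit.

>>> {"method": "servo_tool", "body": {"commands": [[-25,-17,0,0,0,-2,1],[-67,-44,0,0,0,-4,1],[-117,-78,0,0,0,-6,1],[-167,-111,0,0,0,-8,1],[-217,-144,0,0,0,-10,1],[-267,-178,0,0,0,-12,1],[-317,-211,0,0,0,-12.5,1],[-367,-244,0,0,0,-12.5,1]], "force": 25}}

```text
clock: 2.8
eef_pos: [0.4955, 0.233, 0.215]
eef_rot: [180.0, 0.0, 170.0]
contact_force: [0.7, -0.1, -0.4]
grip_width: 0.092
gripper_force: 0.0
```

```bash
cat > d.py <<'E'
import sys
from h import *
from scipy.spatial.transform import Rotation as Ro
# delta to target x y z yaw, in tool axes (mm, deg)
st=arm.get_state();R=Ro.from_euler("xyz",st["eef_rot"],degrees=True)
x,y,z,yaw=map(float,sys.argv[1:5])
print("t",st["clock"],np.round(st["eef_pos"],4),np.round(st["eef_rot"],2),"J",np.round(st["joint_pos"],0),"F",np.round(st["contact_force"],1),st["grip_width"],st["gripper_force"])
print("shift mm",np.round(R.inv().apply(np.array([x,y,z])-st["eef_pos"])*1e3,1),"turn",np.round((R.inv()*Ro.from_euler("xyz",[180,0,yaw],degrees=True)).as_rotvec(degrees=True),1))
E
python3 d.py .6905 -.06 .2136 170
```

```text
t 2.8 [0.4955 0.233  0.215 ] [1.7996e+02 4.0000e-02 1.7000e+02] J [-34.  17.   6. 107.  -2.  57.  53.] F [ 0.7 -0.1 -0.4] 0.0919932234626257 0.0
shift mm [-242.9 -254.7    1.4] turn [0. 0. 0.]
```

>>> {"method": "servo_tool", "body": {"commands": [[-41,-43,0,0,0,0,1],[-83,-87,0,0,0,0,1],[-124,-130,0,0,0,0,1],[-165,-173,0,0,0,0,1],[-205,-215,0,0,0,0,1],[-235,-246,0,0,0,0,1],[-243,-255,20,0,0,0,1],[-243,-255,35,0,0,0,1]]}}

```text
clock: 3.8
eef_pos: [0.6886, -0.0587, 0.1775]
eef_rot: [180.0, -0.1, 170.0]
contact_force: [-0.4, 0.3, -0.8]
grip_width: 0.0919
gripper_force: 0.0
```

```bash
python3 d.py .6905 -.06 .1185 170
python3 - <<'E'
from h import *
s=snap("scene");save(s,"b.png",(120,110,320,260),4)
E
```

```text
t 3.8 [ 0.6886 -0.0587  0.1775] [ 1.7999e+02 -1.3000e-01  1.6995e+02] J [-7. 33. 13. 88. -8. 60. 88.] F [-0.4  0.3 -0.8] 0.09187737270719941 0.0
shift mm [-2.3 -1.  59. ] turn [ 0.  -0.1 -0. ]
```

View pics/b.png

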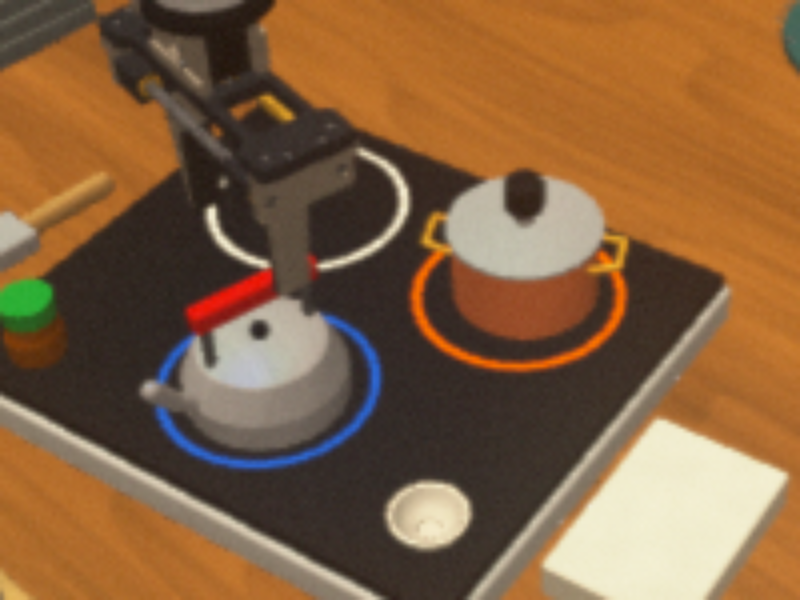

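The fingers hang over the red handle, straddling it with the bar between them. The jar, bowl and pot are clear.

>>> {"method": "servo_tool", "body": {"commands": [[0,0,20,0,0,0,1],[0,0,42,0,0,0,1],[0,0,56,0,0,0,1],[0,0,60,0,0,0,1],[0,0,60,0,0,0,1],[0,0,60,0,0,0,1]]}}

```text
clock: 4.6
eef_pos: [0.69, -0.0588, 0.1205]
eef_rot: [180.0, 0.1, 170.0]
contact_force: [0.2, -0.4, -0.2]
grip_width: 0.0919
gripper_force: 0.0
```

```bash
python3 d.py .6905 -.06 .1185 170
```

```text
t 4.6 [ 0.69   -0.0588  0.1205] [1.7998e+02 9.0000e-02 1.6999e+02] J [-6. 36. 12. 90. -9. 54. 89.] F [ 0.2 -0.4 -0.2] 0.09188765026385376 0.0
shift mm [-0.7 -1.1  2. ] turn [ 0.   0.1 -0. ]
```

>>> {"method": "servo_tool", "body": {"commands": [[0,-1,1,0,0,0,0.5],[0,-1,1,0,0,0,0],[0,-1,1,0,0,0,-0.4],[0,-1,1,0,0,0,-0.7],[0,-1,1,0,0,0,-1],[0,-1,1,0,0,0,-1],[0,-1,1,0,0,0,-1],[0,-1,1,0,0,0,-1]], "force": 20}}

```text
clock: 5.6
eef_pos: [0.6893, -0.0598, 0.1186]
eef_rot: [-180.0, 0.0, 170.0]
contact_force: [1.4, 2.1, -2.7]
grip_width: 0.015
gripper_force: 20.0
```

```bash
python3 d.py .6905 -.06 .1195 170
python3 - <<'E'
from h import *
s=snap("scene")
for k,v in rings(s).items(): print(k,np.round(v[0][0],4),round(v[0][1],4),v[1])
objs(s)
E
```

```text
t 5.6 [ 0.6893 -0.0598  0.1186] [-1.8000e+02  1.0000e-02  1.6999e+02] J [-6. 37. 12. 90. -9. 54. 89.] F [ 1.4  2.1 -2.7] 0.014996399524416528 19.988080859184265
shift mm [-1.2  0.1 -0.9] turn [-0.  0. -0.]
orange [ 0.5042 -0.0019  0.0734] 0.0113 377
blue [ 0.6846 -0.0694  0.0732] 0.0025 293
white [ 0.5372 -0.1898  0.0729] 0.0011 45
handle n 91 ctr [ 0.7149 -0.0621] mean [ 0.7167 -0.0628  0.1437] size [0.043 0.022] ang 175.3
knob n 71 mid [0.5041 0.004  0.1421] mean [0.5053 0.0045 0.1439] ext [0.025 0.025 0.013]
lid n 724 mid [0.5012 0.0008 0.1102] ext [0.112 0.11  0.012]
```

>>> {"method": "servo_tool", "body": {"commands": [[3,-4,0,0,0,0,-1],[8,-9,0,0,0,0,-1],[14,-17,0,0,0,0,-1],[21,-25,0,0,0,0,-1],[28,-33,0,0,0,0,-1],[35,-42,0,0,0,0,-1],[42,-50,0,0,0,0,-1],[49,-58,0,0,0,0,-1]]}}

```text
clock: 6.65
eef_pos: [0.6303, -0.1089, 0.1185]
eef_rot: [-180.0, -0.0, 170.0]
contact_force: [1.1, 1.8, -1.7]
grip_width: 0.0148
gripper_force: 20.0
```

```bash
python3 d.py .537 -.1883 .1185 170
```

```text
t 6.65 [ 0.6303 -0.1089  0.1185] [-1.8000e+02 -1.0000e-02  1.6998e+02] J [-2. 32. 12. 98. -8. 51. 94.] F [ 1.1  1.8 -1.7] 0.014842186678255181 19.994353652000427
shift mm [ 78.1 -94.4   0.1] turn [-0. -0. -0.]
```

>>> {"method": "servo_tool", "body": {"commands": [[9,-11,0,0,0,0,-1],[19,-23,0,0,0,0,-1],[30,-36,0,0,0,0,-1],[41,-49,0,0,0,0,-1],[52,-62,0,0,0,0,-1],[62,-75,0,0,0,0,-1],[72,-86,0,0,0,0,-1],[77,-93,0,0,0,0,-1]]}}

```text
clock: 7.65
eef_pos: [0.5379, -0.1874, 0.1186]
eef_rot: [-180.0, -0.0, 169.9]
contact_force: [0.8, 0.4, -2.8]
grip_width: 0.0148
gripper_force: 20.0
```

>>> {"method": "servo_tool", "body": {"commands": [[1,-1,0,0,0,0,-1],[1,-1,0,0,0,0,-1],[1,-1,0,0,0,0,-1]]}}

```text
clock: 8.02
eef_pos: [0.538, -0.1872, 0.1185]
eef_rot: [-180.0, -0.0, 170.0]
contact_force: [0.1, -0.6, -2.2]
grip_width: 0.0148
gripper_force: 20.0
```

```bash
python3 d.py .537 -.1883 .1185 170;  python3 - <<'E'
from h import *
s=snap("top")
for k,v in rings(s).items(): print(k,np.round(v[0][0],4),round(v[0][1],4),v[1])
objs(s);save(s,"c.png",(215,80,395,245),4)
E
```

```text
t 8.025 [ 0.538  -0.1872  0.1185] [-1.7999e+02 -1.0000e-02  1.7003e+02] J [  5.  26.  13. 109.  -8.  46. 103.] F [ 0.1 -0.6 -2.2] 0.014753420372469059 19.994698762893677
shift mm [ 0.8 -1.3  0. ] turn [-0. -0.  0.]
orange [ 5.074e-01 -2.000e-04  7.300e-02] 0.0034 666
blue [ 0.6857 -0.0671  0.0732] 0.0038 737
white [ 0.5373 -0.1867  0.0717] 0.0039 294
handle n 60 ctr [ 0.5116 -0.181 ] mean [ 0.5094 -0.1805  0.146 ] size [0.012 0.035] ang 164.3
knob n 78 mid [0.4992 0.0025 0.1479] mean [0.4997 0.0025 0.1472] ext [0.023 0.022 0.008]
lid n 1337 mid [0.5    0.002  0.1099] ext [0.109 0.107 0.012]
```

View pics/c.png

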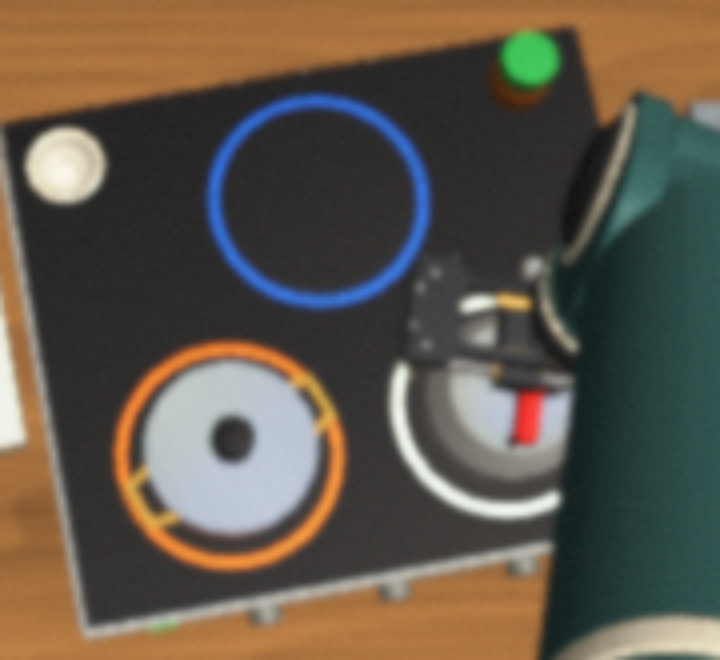

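The kettle is inside the white ring, with its base showing clear of the ring at the lower left (450,450). I'll release and rise.

>>> {"method": "servo_tool", "body": {"commands": [[0,0,0,0,0,0,-0.4],[0,0,0,0,0,0,0.2],[0,0,0,0,0,0,0.2],[0,0,-8,0,0,0,0.2],[0,0,-28,0,0,0,0.2],[0,0,-55,0,0,0,0.2],[0,0,-75,0,0,0,0.3],[0,0,-80,0,0,0,0.3]]}}

```text
clock: 9.07
eef_pos: [0.5387, -0.1877, 0.2004]
eef_rot: [-180.0, 0.2, 170.0]
contact_force: [0.2, 0.4, -0.8]
grip_width: 0.0597
gripper_force: 0.0
```

```bash
python3 d.py .500 .002 .190 170
```

```text
t 9.075 [ 0.5387 -0.1877  0.2004] [-180.      0.19  169.99] J [  4.  20.  15. 105.  -6.  56. 101.] F [ 0.2  0.4 -0.8] 0.05965620135472753 0.0
shift mm [ 71.1 180.1  10.2] turn [-0.   0.2 -0. ]
```

>>> {"method": "servo_tool", "body": {"commands": [[8,20,0,0,0,0,0.4],[24,60,0,0,0,0,0.4],[42,105,0,0,0,0,0.4],[58,147,0,0,0,0,0.4],[68,172,5,0,0,0,0.4],[71,180,10,0,0,0,0.4],[71,180,10,0,0,0,0.4]]}}

```text
clock: 9.95
eef_pos: [0.4988, 0.0018, 0.188]
eef_rot: [-180.0, -0.1, 170.0]
contact_force: [0.6, -0.7, 1.0]
grip_width: 0.0646
gripper_force: 0.0
```

```bash
python3 d.py .500 .002 .1185 170;  python3 - <<'E'
from h import *
for n in("scene","top"):
  s=snap(n);w=rings(s)["white"];print(np.round(w[0][0],4),w[1])
  try: objs(s)
  except Exception as e: print(e)
  if n=="scene":save(s,"d.png",(120,110,320,260),4)
E
```

```text
t 9.95 [0.4988 0.0018 0.188 ] [-1.7996e+02 -6.0000e-02  1.7001e+02] J [-12.  14.   9. 115.  -3.  52.  79.] F [ 0.6 -0.7  1. ] 0.06456292166268918 0.0
shift mm [-1.2  0.4 69.5] turn [-0.  -0.1  0. ]
[ 0.5384 -0.186   0.0704] 332
handle n 129 ctr [ 0.542  -0.1865] mean [ 0.5434 -0.1848  0.1441] size [0.017 0.088] ang 169.1
knob n 74 mid [0.503  0.0021 0.1419] mean [0.5055 0.0036 0.1434] ext [0.027 0.025 0.013]
lid n 726 mid [5.012e-01 2.000e-04 1.104e-01] ext [0.111 0.112 0.012]
[ 0.5369 -0.1852  0.0718] 563
handle n 177 ctr [ 0.5392 -0.1851] mean [ 0.5394 -0.1851  0.1458] size [0.015 0.09 ] ang 170.1
zero-size array to reduction operation minimum which has no identity
  return _methods._mean(a, axis=axis, dtype=dtype,
  ret = um.true_divide(
```

View pics/d.png

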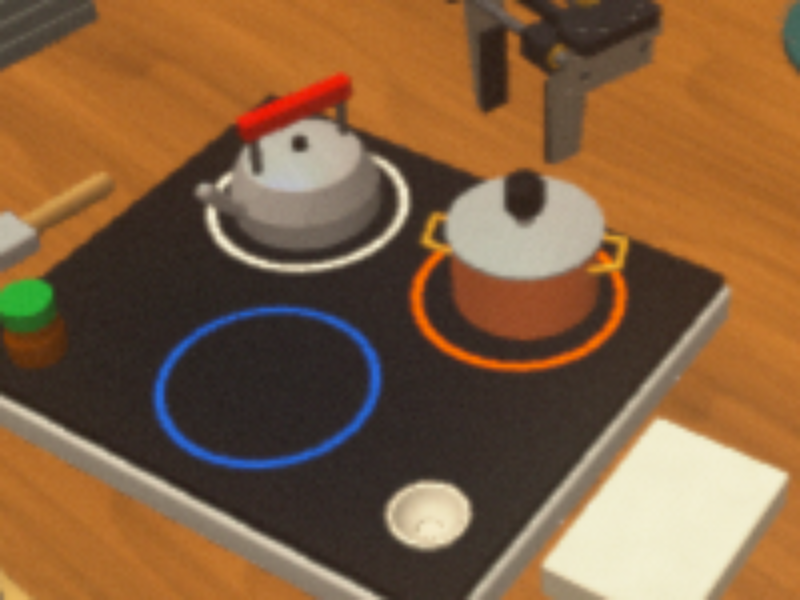

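The kettle stands centred in the white ring and the gripper hangs over the pot's knob at about (525,190). Now down to grasp.

>>> {"method": "servo_tool", "body": {"commands": [[-1,0,20,0,0,0,0.4],[-1,0,45,0,0,0,0.4],[-1,0,63,0,0,0,0.4],[-1,0,69,0,0,0,0.4],[-1,0,70,0,0,0,0.4],[-1,0,70,0,0,0,0.4]]}}

```text
clock: 10.8
eef_pos: [0.5007, 0.0017, 0.1192]
eef_rot: [180.0, 0.1, 170.0]
contact_force: [0.4, 0.0, 0.4]
grip_width: 0.0639
gripper_force: 0.0
```

>>> {"method": "servo_tool", "body": {"commands": [[0,0,0,0,0,0,0.1],[0,0,0,0,0,0,-0.15],[0,0,0,0,0,0,-0.3],[0,0,0,0,0,0,-0.5],[0,0,0,0,0,0,-0.8],[0,0,0,0,0,0,-0.8],[0,0,0,0,0,0,-1]], "force": 20}}

```text
clock: 11.68
eef_pos: [0.5002, 0.0019, 0.1187]
eef_rot: [-180.0, 0.0, 170.0]
contact_force: [-0.7, -1.0, 1.7]
grip_width: 0.0276
gripper_force: 20.0
```

```bash
python3 d.py .6857 -.068 .1185 170
```

```text
t 11.675 [0.5002 0.0019 0.1187] [-179.99    0.    169.98] J [-11.  20.   9. 118.  -4.  43.  80.] F [-0.7 -1.   1.7] 0.027594719631821196 20.00034660100937
shift mm [-194.9  -36.5    0.2] turn [-0.  0. -0.]
```

>>> {"method": "servo_tool", "body": {"commands": [[-5,-1,0,0,0,0,-1],[-12,-2,0,0,0,0,-1],[-21,-4,0,0,0,0,-1],[-31,-6,0,0,0,0,-1],[-42,-8,0,0,0,0,-1],[-53,-10,0,0,0,0,-1],[-64,-12,0,0,0,0,-1],[-75,-14,0,0,0,0,-1]]}}

```text
clock: 12.68
eef_pos: [0.5721, -0.0248, 0.1187]
eef_rot: [180.0, -0.0, 170.0]
contact_force: [-3.4, 1.0, 4.9]
grip_width: 0.0275
gripper_force: 20.0
```

```bash
python3 d.py .6857 -.068 .1185 170
```

```text
t 12.675 [ 0.5721 -0.0248  0.1187] [ 1.7998e+02 -2.0000e-02  1.6999e+02] J [ -8.  26.   9. 108.  -6.  46.  84.] F [-3.4  1.   4.9] 0.02749081470985757 20.000896453857422
shift mm [-1.194e+02 -2.280e+01  1.000e-01] turn [ 0. -0. -0.]
```

>>> {"method": "servo_tool", "body": {"commands": [[-13,-2,0,0,0,0,-1],[-27,-5,0,0,0,0,-1],[-43,-8,0,0,0,0,-1],[-60,-11,0,0,0,0,-1],[-77,-15,0,0,0,0,-1],[-94,-18,0,0,0,0,-1],[-109,-21,0,0,0,0,-1],[-117,-22,0,0,0,0,-1]]}}

```text
clock: 13.68
eef_pos: [0.6837, -0.0673, 0.1187]
eef_rot: [-180.0, 0.0, 170.0]
contact_force: [-4.7, 1.6, 5.9]
grip_width: 0.0278
gripper_force: 20.0
```

>>> {"method": "servo_tool", "body": {"commands": [[-2,-1,0,0,0,0,-1],[-2,-1,0,0,0,0,-1],[-2,-1,0,0,0,0,-1]]}}

```text
clock: 14.05
eef_pos: [0.6855, -0.0681, 0.1188]
eef_rot: [180.0, 0.1, 170.0]
contact_force: [0.7, 1.1, 3.4]
grip_width: 0.0274
gripper_force: 20.0
```

```bash
python3 d.py .6857 -.068 .1185 170;  python3 - <<'E'
from h import *
for n in("scene","top"):
  s=snap(n);r=rings(s);print({k:np.round(v[0][0],4) for k,v in r.items()})
  objs(s)
  if n=="scene":save(s,"e.png",(120,110,320,260),4)
E
```

```text
t 14.05 [ 0.6855 -0.0681  0.1188] [1.7999e+02 9.0000e-02 1.6999e+02] J [-4. 36. 10. 91. -7. 54. 88.] F [0.7 1.1 3.4] 0.02742073252422436 20.0004842877388
shift mm [-0.1  0.1  0.3] turn [ 0.   0.1 -0. ]
{'orange': array([ 0.5056, -0.0025,  0.0735]), 'blue': array([ 0.6848, -0.0692,  0.073 ]), 'white': array([ 0.5537, -0.1917,  0.0824])}
handle n 92 ctr [ 0.5302 -0.1843] mean [ 0.5299 -0.1821  0.1438] size [0.017 0.064] ang 169.3
knob n 83 mid [ 0.6911 -0.0725  0.1476] mean [ 0.6937 -0.0737  0.1468] ext [0.02  0.05  0.024]
lid n 756 mid [ 0.6869 -0.0686  0.1102] ext [0.111 0.111 0.012]
{'orange': array([ 5.071e-01, -5.000e-04,  7.310e-02]), 'blue': array([ 0.6861, -0.0681,  0.0743]), 'white': array([ 0.53 , -0.17 ,  0.081])}
handle n 11 ctr [ 0.573  -0.1973] mean [ 0.5741 -0.1958  0.1456] size [0.016 0.007] ang -179.4
  return _methods._mean(a, axis=axis, dtype=dtype,
  ret = um.true_divide(
Traceback (most recent call last):
  File "h.py", line 47, in objs
    print("knob n",len(k),"mid",np.round((k.min(0)+k.max(0))/2,4),"mean",np.round(k.mean(0),4),"ext",np.round(np.ptp(k,axis=0),3))
                                          ~~~~~^^^
ValueError: zero-size array to reduction operation minimum which has no identity
```

View pics/e.png

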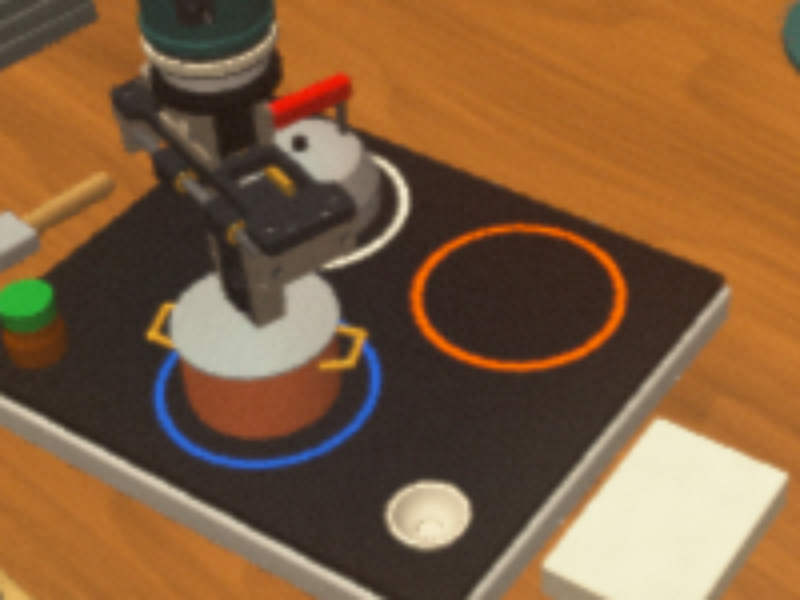

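The pot stands centred in the blue ring (lid centre within 2 mm of the ring centre), upright, and clear of the kettle. I'll release and rise.

>>> {"method": "servo_tool", "body": {"commands": [[0,0,0,0,0,0,0],[0,0,0,0,0,0,0.4],[0,0,0,0,0,0,0.4],[0,0,-10,0,0,0,0.4],[0,0,-35,0,0,0,0.4],[0,0,-65,0,0,0,0.4],[0,0,-90,0,0,0,0.4],[0,0,-100,0,0,0,0.4]]}}

```text
clock: 15.15
eef_pos: [0.6857, -0.0683, 0.2211]
eef_rot: [180.0, 0.2, 170.0]
contact_force: [0.6, -0.4, -0.1]
grip_width: 0.0644
gripper_force: 0.0
```

>>> {"method": "servo_tool", "body": {"commands": [[20,30,-10,0,0,0,0.4],[60,80,-20,0,0,0,0.4],[100,130,-20,0,0,0,0.4],[130,180,-20,0,0,0,0.4],[150,210,-20,0,0,0,0.4],[150,215,-20,0,0,0,0.4],[150,215,-20,0,0,0,0.4],[150,215,-20,0,0,0,0.4]]}}

```text
clock: 16.15
eef_pos: [0.5751, 0.1675, 0.2384]
eef_rot: [-179.9, 0.0, 169.8]
contact_force: [0.6, -0.9, 1.0]
grip_width: 0.0644
gripper_force: 0.0
```

```bash
python3 d.py .6857 -.068 .1185 170;  python3 - <<'E'
from h import *
for n in("scene","top"):
  s=snap(n);r=rings(s);print({k:np.round(v[0][0],4) for k,v in r.items()})
  save(s,"f_"+n+".png",(120,110,320,260) if n=="scene" else (215,80,395,245),4)
  objs(s)
E
```

```text
t 16.15 [0.5751 0.1675 0.2384] [-1.7994e+02  1.0000e-02  1.6982e+02] J [-25.  20.   6.  98.  -2.  61.  63.] F [ 0.6 -0.9  1. ] 0.06443203352323851 0.0
shift mm [-150.5 -212.2  120.1] turn [-0.1  0.  -0.2]
{'orange': array([ 0.5057, -0.0025,  0.0735]), 'blue': array([ 0.6848, -0.0693,  0.073 ]), 'white': array([ 0.542 , -0.1824,  0.073 ])}
handle n 135 ctr [ 0.542  -0.1861] mean [ 0.5448 -0.1851  0.1436] size [0.018 0.088] ang 169.6
knob n 82 mid [ 0.6878 -0.0689  0.1429] mean [ 0.6905 -0.0646  0.1442] ext [0.026 0.03  0.015]
lid n 860 mid [ 0.6869 -0.0692  0.1105] ext [0.11  0.111 0.013]
{'orange': array([ 5.071e-01, -3.000e-04,  7.300e-02]), 'blue': array([ 0.6864, -0.0672,  0.0737]), 'white': array([ 0.537 , -0.1857,  0.0712])}
handle n 177 ctr [ 0.539  -0.1849] mean [ 0.539  -0.185   0.1459] size [0.015 0.09 ] ang 170.1
knob n 80 mid [ 0.6843 -0.0663  0.1436] mean [ 0.6836 -0.0664  0.1462] ext [0.023 0.023 0.015]
lid n 1207 mid [ 0.6867 -0.0678  0.1111] ext [0.11  0.109 0.014]
```

View pics/f_top.png

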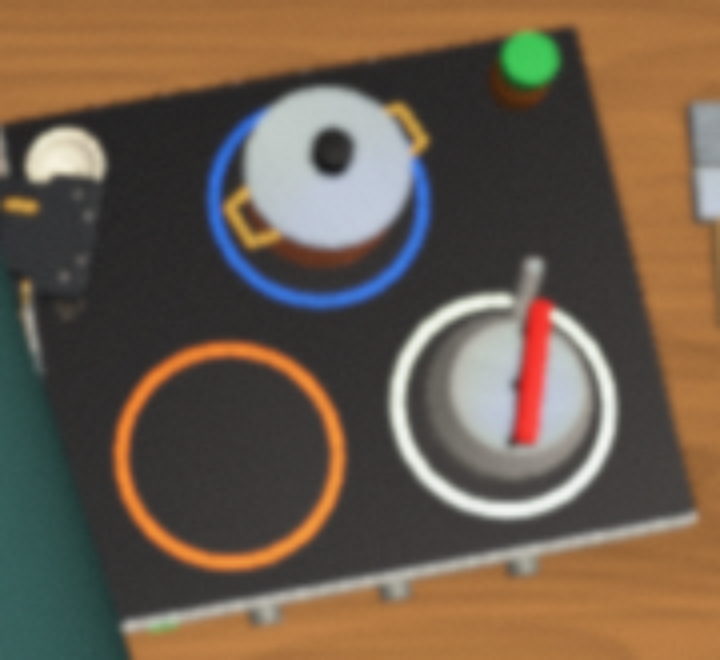

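Both stand upright and well inside their rings: the kettle about 4 mm off centre, the pot about 2 mm. The bystanders look untouched and the arm is clear, so I'll hand in.

```bash
python3 -c "
from plant import arm
print(arm.sign_off())"
```

```text
the job is handed in; nothing more can be done
None
```

The kettle stands in the white ring (about 4 mm off centre) and the pot in the blue ring (about 2 mm off); I handed the job in at about 16 s with the arm clear, and sign-off gave no verdict.

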